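Hold the index plunger drawn and nip a tray in the stamping jig

ROBOT

A 7-joint arm with a two-finger parallel gripper is mounted at the origin on a cart in front of the work surface, level with it; the furniture and walls round the work are solid. World frame = base frame: x ahead of the robot, y to its left, z up, the work surface at z = 0. Lengths are in mm, angles in rad, forces in N, time in s.
With the tool pointing down it reaches from about 425 to 875 mm from the base axis. Payload 4.7 kg.
Tool frame: the origin (TCP) lies between the finger pads; the fingertips stand 25 mm ahead of it and the grasp point (between the pads) lies 6 mm ahead of it (env.nose_length is the distance from the TCP to the fingertips, in mm); z points along the fingers, y is the line along which they close (so a half turn about z gives the same grasp; the last joint's range is limited). The gripper opens to 87 mm and grips with 3 to 60 N. Pads are 19 mm wide; open, the fingers measure 117 mm over their backs; the gripper's body (75 mm by 190 mm) begins 51 mm behind the grasp point.
Start: joints at [1.344, 0.321, -0.07, 1.45, 0.023, 1.371, -0.057], TCP at [154.99, -631.269, 247.587] pointing down, gripper open.
Joint ranges: [-2.86, 2.86], [-0.3, 2.09], [-1.38, 1.24], [0.06, 2.45], [-1.56, 4.7], [0.09, 2.05], [-2.69, 2.69]. Speed limits (rad/s): [2.57, 2.57, 3.14, 3.14, 3.14, 3.14, 3.14].

INTERFACE

Orientations are given as a rotation vector (axis times angle).
In Python, from bench import observe, eyes, ticket, env gives the robot as it stands.
- The arm moves only by the shell command python3 -m creep 'ROWS' [FORCE]. ROWS is JSON, a list of rows, each a list of 7 numbers: the shift along the world's x, y, z in cm, then the turn, a rotation vector about the world's x, y, z in degrees, then the finger opening in cm, from 0 to 8.7. In form: [[x, y, z, wx, wy, wz, grip], ...]. A call has 1 to 12 rows; each row shifts and turns the commanded pose from where the row before left it; what a row does not reach is not made up. A row lasts 1/10 s, in which the tool goes at most 50 mm and 8.59 degrees, less where a joint would pass 70% of its speed; a pose out of reach is approached as far as the arm can. A call is refused whole if a number of a shift passes 5 or a number of a turn 8.59, either way. A call with a gripper value outside its range is refused whole. The fingers move at their own pace and stop on an object; FORCE is the grip in N (left out, the last holds). Time passes only in rows, so rows that do not move let the fingers close. It gives the time, the measured TCP pose, the force, the opening and the grip force at its end, in the units of the state.
- observe(): the state, without advancing time (a new reading comes with each control period).
- eyes.camera(name): name is "side" or "top"; returns a dict with "frame" (384x512x3 uint8, red, green, blue), "z_map" (384x512 float32, mm along the optical axis (not along the pixel's ray), 0 where there is no reading), "fx", "fy", "cx", "cy" (pixels), "rvec" (rotation vector, rad) and "tvec" (3), from world to camera coordinates, as OpenCV has them. Camera axes: x right, y down, z forward; pixel columns grow to the right and rows downward; lengths in mm; the calibration is good to about 2 mm. A picture is of the moment at which its call begins.
- ticket.close_job(): hands the job in; it is judged then, once.
The state is a dict: "clock": time; "joints": joint angles; "qd": joint speeds; "effort": joint torques, N m; "tool_pos": TCP position; "ee_rot": TCP orientation; "contact_force": force on the tool from outside, world axes, zero at the start; "torque": the same for the moment, N m; "gripper_width": finger opening in mm; "grasp_force": force on a finger pad.
Only numpy, scipy, OpenCV 4.12 (cv2) and the standard library are available. Lean on these libraries where they do the work, as an engineer would, in place of code of your own. Each camera call takes 0.05 s, during which the arm holds its last target. There are 200 camera calls.

TASK

The tray in the date-stamping jig is a size for which the jig has no index hole, so the fence has to be held on it by hand while I stamp. Take hold of the black pull knob of the index plunger, draw it fully up out of its hole and, keeping it drawn all the way, slide the fence forward over the middle hole until the tray sits square and is gently nipped between the fence and the stop, without crushing it. Finish still holding it like that - knob gripped, plunger fully up, tray nipped - and leave the date stamp, ink pad and marker beside the jig where they are.

Things in the scene. Friction and masses are not known exactly. Their poses are not given: they have to be found in the camera images.
- stamping_jig: aluminium base plate of the date-stamping jig, 390 x 200 mm, lying fixed on the belt on rubber feet, plate top 18 mm above the belt. Origin: centre of its underside on the belt. Its +x axis is the direction in which the fence slides forward, toward the stop; y runs across the jig, z up
- fence_slide (a joint): how far the carriage (fence and plunger together) is slid forward along the jig's +x, in m: 0 = start, pin in the rearmost hole; travel 0.085. Index holes, 10 mm, at 0, 0.040 and 0.080; the tray is nipped somewhere between 0.048 and 0.072. About 1.5 N sliding friction; a pin in a hole locks it
- plunger (a joint): how far the index plunger is drawn up out of its hole, in m: 0 = home in the hole, 0.016 = fully up against its stop; the 8 mm pin clears the strip from 0.012. Its spring pulls it down with about 6 N at home and 12.5 N fully up, and it does not lock up by itself: let go, it drops back
- pull_knob: black round mushroom knob of the index plunger (the pin moves with it), widest part 31 mm across and 14 mm high, on a 21 mm steel housing 60 mm behind the fence face. Origin: on its axis at the middle of the widest part, the height to grip from above, about 90 mm above the belt with the plunger home; its top is 12 mm higher, the saddle 53 mm lower, nothing else within 45 mm
- fence: carriage with the upright fence plate, aluminium with a black face that looks along the jig's +x; fence 150 mm wide across the jig, top 70 mm above the belt. Origin: on the plate top (18 mm above the belt) under the middle of the fence, 2.5 mm in front of its black face; axes as the jig's. A push of 5 to 15 N nips the tray well
- stop_bar: upright stop bar bolted to the front end of the jig, 150 mm wide, 48 mm high, black face toward the fence; fixed, never moves in a run. Origin: on the plate top under the middle of the bar, 2.5 mm in front of its black face; its x axis is parallel to the jig's and points away from the tray
- tray: sealed food tray lying loose on the plate between fence and stop, about 133 x 184 x 42 mm, 0.2 to 0.4 kg, its short side (its x) roughly along the jig's x, up to 7 degrees askew, clear of fence and stop. Origin: centre of its underside. When it is nipped square, the origins of fence and stop_bar are 128 mm apart along the jig's x
- date_stamp: hand date stamp, black handle, 36 x 40 x 80 mm, standing on the belt to the left of the jig (its +y side). Origin: underside. Leave it alone
- ink_pad: flat black ink pad, 65 x 90 x 15 mm, on the belt to the left of the jig (its +y side). Origin: underside. Leave it alone
- marker_black: black marker pen, 138 mm long, 18 mm high, lying on the belt to the right of the jig (its -y side), along it. Origin: underside. Leave it alone

How it is judged (in metres and radians):
On the way:
1. the plunger is drawn fully up while the fence still stands in its starting place (value of joint plunger above 0.0135 m and value of joint fence_slide below 0.006 m), for 0.2 s.
At the end, for the whole second after the job is handed in: At the end, still held: plunger drawn at least 13.5 of 16 mm, fingers pressing on the knob (over 3 N), tray touched by fence and by stop (over 0.5 N each), flat, at rest and square to the jig within 2 degrees (value of joint plunger above 0.0135 m and contact force between the fingers and pull_knob above 3 N and contact force between fence and tray above 0.5 N and contact force between tray and stop_bar above 0.5 N and angle between the x axis of tray and the x axis of stamping_jig, either way round below 0.035 rad and angle between tray's own z axis and vertical below 0.05 rad and linear speed of tray below 0.02 m/s); the arm keeps its last pose, push and grip.
It fails at once if the pin drops back while the fence is away from its starting place (value of joint fence_slide above 0.008 m and value of joint plunger below 0.0105 m).
It fails at once if the tray is squeezed with more than 25 N (contact force between fence and tray above 25 N).
It fails at once if the date stamp is moved (distance of date_stamp from where it was at the start of the episode above 0.02 m).
It fails at once if the ink pad is moved (distance of ink_pad from where it was at the start of the episode above 0.02 m).
It fails at once if the marker is moved (distance of marker_black from where it was at the start of the episode above 0.02 m).
It also fails if it takes over 45 s, if anything falls off the work surface, if the arm or the gripper's body presses on something with over 40 N, if the wrist force passes 120 N, or if a joint passes its speed limit or range.

## Working session

There is one attempt and no reset: what is moved stays moved. The work goes in short steps, Python scripts to look and compute and a shell command to move; the robot and the scene stay as the last step left them, time stands still between calls to the robot, and variables do not carry over. Pictures are saved under pics/ and viewed, at most 10 in all, crops included, and the job is handed in when it is done.

```bash
mkdir -p pics; cat > h.py <<'E'
import numpy as np,cv2
from bench import observe,eyes,ticket,env
def shot(n,f):
    c=eyes.camera(n); cv2.imwrite('pics/'+f+'.png',c['frame'][:,:,::-1]); np.savez('pics/'+f,**c); return c
def load(f): return dict(np.load('pics/'+f+'.npz'))
def world(c,u,v,z=None):
    d=c['z_map'][int(round(v)),int(round(u))] if z is None else z
    p=np.array([(u-c['cx'])/c['fx'],(v-c['cy'])/c['fy'],1])*d
    R=cv2.Rodrigues(c['rvec'])[0]; return R.T@(p-c['tvec'].ravel())
def cloud(c):
    v,u=np.mgrid[:384,:512]; d=c['z_map']
    p=np.stack([(u-c['cx'])/c['fx']*d,(v-c['cy'])/c['fy']*d,d],-1)
    R=cv2.Rodrigues(c['rvec'])[0]; w=(p-c['tvec'].ravel())@R; w[d==0]=np.nan; return w
E
python3 - <<'E'
from h import *
for n in('top','side'): shot(n,n+'0')
a,b=[cv2.imread(f'pics/{n}0.png') for n in('top','side')]
cv2.imwrite('pics/both.png',np.vstack([a,b])[:, :] if 0 else a)
print(observe()); print(env.nose_length)
E
```

```text
{'clock': 0.1, 'joints': array([ 1.34410935,  0.32174856, -0.0700434 ,  1.4515389 ,  0.02261069,
        1.37077337, -0.05687804]), 'qd': array([-7.47414734e-04, -3.34251214e-03, -1.35494096e-03, -2.89678509e-03,
        7.61425073e-05, -1.01727787e-03,  1.63970921e-03]), 'effort': array([-6.83228955e-04, -4.92571843e+01, -4.06190325e-01, -3.13398886e+01,
       -6.41730800e-02,  3.94737802e-02,  8.10496749e-05]), 'tool_pos': array([ 154.82677165, -630.84117174,  246.57779738]), 'ee_rot': array([-3.11720910e+00, -3.77135126e-01,  4.95095811e-04]), 'contact_force': array([ 0.55667804,  0.49041195, -0.56612449]), 'torque': array([-0.0341531 , -0.0156819 ,  0.03840587]), 'grasp_force': 0.0, 'gripper_width': 87.30211645354166}
25.0
```

View pics/top0.png

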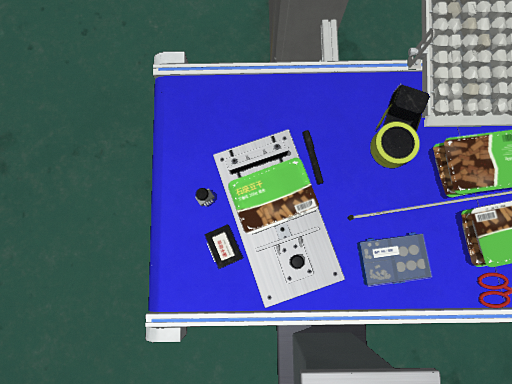

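View pics/side0.png

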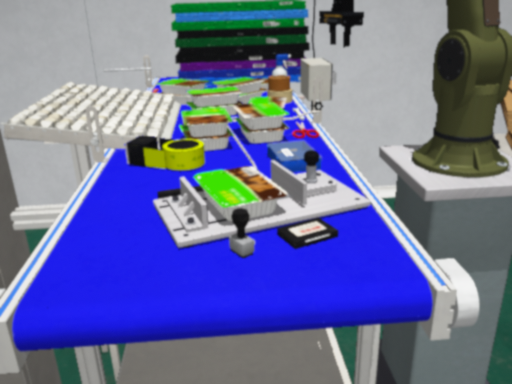

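The top view shows the knob at about (297,262), the fence at about (287,235) and the stop at about (258,160). In the side view the knob is at about (312,157) and the fence at about (290,182).

```bash
python3 - <<'E'
from h import *
t=load('top0');s=load('side0')
for n,c,(u,v) in(('top',t,(297,262)),('side',s,(312,157))):
    w=cloud(c); p=w[v-14:v+15,u-14:u+15].reshape(-1,3); col=c['frame'][v-14:v+15,u-14:u+15].reshape(-1,3)
    m=(p[:,2]>75)&(p[:,2]<115); q=p[m]; print(n,m.sum(),np.median(q,0),q.min(0),q.max(0))
    vv,uu=np.mgrid[v-14:v+15,u-14:u+15]; print(' px',uu.ravel()[m].mean(),vv.ravel()[m].mean())
    print(' circle',cv2.minEnclosingCircle(q[:,:2].astype(np.float32)))
# triangulate
w=cloud(t)
roi=np.zeros((384,512),bool); roi[120:310,205:350]=1
# plate
m=roi&(abs(w[...,2]-18)<6)&(t['frame'][...,0]>120)
print('plate',cv2.minAreaRect(w[m][:,:2].astype(np.float32)))
m=roi&(abs(w[...,2]-70)<7)&(np.abs(np.linalg.norm(w[...,:2]-w[262,297,:2],axis=-1))>35); print('fence z70',m.sum(),cv2.minAreaRect(w[m][:,:2].astype(np.float32)))
m=roi&(w[...,2]>60)&(w[...,2]<72);m[:200]=0;print(m.sum(),w[m].mean(0))
m=roi&(w[...,2]>62)&(w[...,2]<72);m[185:]=0;print('stop',m.sum(),cv2.minAreaRect(w[m][:,:2].astype(np.float32)))
m=roi&(w[...,2]>52)&(w[...,2]<66);m[:165]=0;m[240:]=0;print('tray',m.sum(),cv2.minAreaRect(w[m][:,:2].astype(np.float32)),np.median(w[m],0))
for n,c in(('top',t),('side',s)):
  R=cv2.Rodrigues(c['rvec'])[0]; print(n,'campos',-R.T@c['tvec'].ravel())
E
```

```text
top 158 [402.24841234 170.56304181 100.09231377] [389.32772144 155.15180785  84.36770205] [417.10699255 183.51247467 104.43396849]
 px 296.32911392405066 261.6898734177215
 circle ((402.93817138671875, 169.47491455078125), 14.97637939453125)
side 188 [405.30857858 181.61984751  91.84699286] [389.12295792 165.24844827  75.0682546 ] [418.28889252 189.03736768 100.80382168]
 px 310.9148936170213 157.4468085106383
 circle ((403.7059326171875, 175.29421997070312), 14.696995735168457)
plate ((500.30670166015625, 243.38070678710938), (388.9228515625, 279.7872314453125), 18.34360122680664)
fence z70 516 ((536.18017578125, 251.8084716796875), (209.77828979492188, 221.50125122070312), 18.261091232299805)
252 [456.29447334 188.37639311  68.35096206]
stop 281 ((636.8030395507812, 219.8790740966797), (191.04225158691406, 72.48078918457031), 81.1739501953125)
tray 4376 ((540.97021484375, 216.8692626953125), (207.4483642578125, 173.89036560058594), 88.94567108154297) [554.1824883  220.30253901  56.26772876]
top campos [417.77800385 257.43355128 945.03555784]
side campos [ 582.57973428 1085.14406785  401.42190076]
```

```bash
python3 - <<'E'
from h import *
t=load('top0');s=load('side0')
def P(c): return np.array([[c['fx'],0,c['cx']],[0,c['fy'],c['cy']],[0,0,1]])@np.hstack([cv2.Rodrigues(c['rvec'])[0],c['tvec'].reshape(3,1)])
px={}
for n,c,(u,v) in(('top',t,(297,262)),('side',s,(312,157))):
    f=c['frame'][v-14:v+15,u-14:u+15].max(-1)<70
    w=cloud(c)[v-14:v+15,u-14:u+15]; m=(w[...,2]>78); 
    vv,uu=np.mgrid[v-14:v+15,u-14:u+15]
    print(n,uu[m].min(),uu[m].max(),vv[m].min(),vv[m].max(),f.sum())
    px[n]=np.array([(uu[m].min()+uu[m].max())/2,(vv[m].min()+vv[m].max())/2])
X=cv2.triangulatePoints(P(t),P(s),px['top'],px['side']);print('tri',(X[:3]/X[3]).ravel())
w=cloud(t); 
def line(m,n):
    p=w[m]; q=p[:,:2]; d=cv2.fitLine(q.astype(np.float32),cv2.DIST_HUBER,0,.01,.01).ravel()
    r=(q-d[2:])@d[:2]; r2=(q-d[2:])@[-d[1],d[0]]
    mid=d[2:]+d[:2]*(r.min()+r.max())/2
    print(n,m.sum(),'dir deg',np.degrees(np.arctan2(d[1],d[0])),'mid',mid,'len',np.ptp(r),'across',np.ptp(r2),np.median(p[:,2]))
vv,uu=np.mgrid[:384,:512]
fx=(w[...,2]>62)&(w[...,2]<76)&(uu>245)&(uu<330)&(vv>215)&(vv<255);line(fx,'fence')
sx=(w[...,2]>61)&(w[...,2]<72)&(uu>220)&(uu<295)&(vv>140)&(vv<178);line(sx,'stop')
fr=t['frame'].astype(int); tr=(uu>222)&(uu<322)&(vv>150)&(vv<240)&(w[...,2]>48)&(w[...,2]<66)&((fr.max(-1)-fr.min(-1))>45)&(fr[...,2]<fr[...,1:2].max(-1)+20)
k=cv2.morphologyEx(tr.astype(np.uint8),cv2.MORPH_OPEN,np.ones((3,3)));print('tray',cv2.minAreaRect(w[k>0][:,:2].astype(np.float32)))
pl=(abs(w[...,2]-18)<5)&(fr.min(-1)>110)&(uu>205)&(uu<350)&(vv>120)&(vv<310)
n,l,st,_=cv2.connectedComponentsWithStats(((abs(w[...,2]-18)<60)&(w[...,2]>12)&(fr[...,0]>60)&(uu>205)&(uu<350)&(vv>120)&(vv<310)).astype(np.uint8))
i=1+st[1:,4].argmax();q=w[(l==i)&(w[...,2]<26)];print('plate',cv2.minAreaRect(q[:,:2].astype(np.float32)))
E
python3 - <<'E'
import cv2
for n,(u,v) in(('top',(190,120)),):
    a=cv2.imread(f'pics/{n}0.png')[v:v+195,u:u+180]; cv2.imwrite('pics/crop.png',cv2.resize(a,None,fx=3,fy=3,interpolation=cv2.INTER_CUBIC))
E
```

```text
top 290 303 255 268 157
side 304 318 151 164 162
tri [402.59366257 168.40915955  86.82055754]
fence 242 dir deg -71.72279 mid [453.81107157 186.28745419] len 148.6787302606262 across 10.969616611890867 69.01039002837645
stop 304 dir deg -71.74314 mid [641.35943457 248.46299694] len 149.23178611926696 across 12.301550222018463 64.81527983714446
tray ((558.8616333007812, 217.01876831054688), (126.6505126953125, 183.46322631835938), 19.573986053466797)
plate ((513.0233764648438, 205.53173828125), (390.2023620605469, 199.8986053466797), 18.37291145324707)
```

View pics/crop.png

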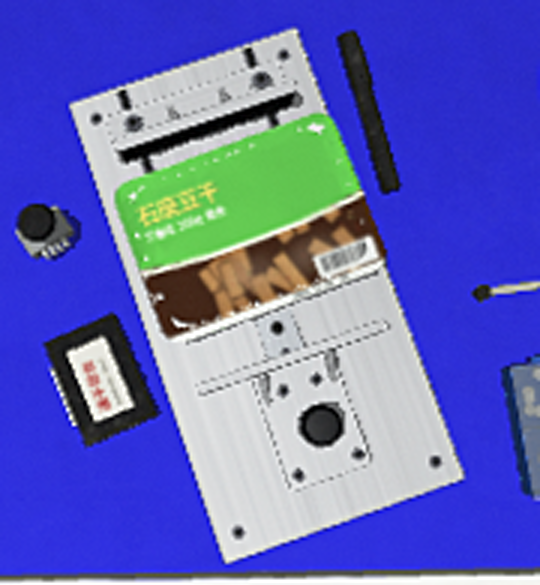

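```bash
python3 - <<'E'
from h import *
for n in('top','side'):
    w=cloud(load(n+'0')).reshape(-1,3)
    for y in range(-800,400,100):
        r=[]
        for x in range(0,800,100):
            m=(w[:,0]>=x)&(w[:,0]<x+100)&(w[:,1]>=y)&(w[:,1]<y+100); r.append(int(w[m,2].max()) if m.any() else None)
        print(n,y,r)
E
```

```text
top -800 [-769, -765, None, None, None, None, None, None]
top -700 [-768, -771, None, None, None, None, None, None]
top -600 [-769, -768, None, None, None, None, None, None]
top -500 [-768, -771, None, None, None, None, None, None]
top -400 [-769, -768, 11, 81, 82, 83, 82, 69]
top -300 [-767, -772, 11, 82, 83, 82, 82, 69]
top -200 [-672, 4, 3, 36, 36, 81, 84, 70]
top -100 [None, 4, 3, 38, 37, 27, 58, 65]
top 0 [None, 4, 3, 36, 35, 22, 17, 4]
top 100 [-227, 4, 3, 104, 104, 62, 69, 20]
top 200 [-768, -769, 16, 35, 73, 61, 68, 21]
top 300 [-769, -766, 4, 15, 20, 81, 67, 3]
side -800 [None, 320, 330, 94, 77, 78, 77, 77]
side -700 [None, 367, 331, 39, 75, 78, 78, 66]
side -600 [326, 367, -2, 38, None, 77, 79, 67]
side -500 [None, None, 144, 37, 79, 77, None, 66]
side -400 [-777, -771, 6, 77, 78, 79, 81, 64]
side -300 [-778, -775, 7, 77, 77, 78, 78, 68]
side -200 [0, 0, 0, 32, 32, 77, 78, 65]
side -100 [371, 12, 0, 32, 33, 22, 55, 62]
side 0 [371, 12, 0, 31, 33, 21, 0, 0]
side 100 [15, 0, 0, 100, 100, 59, 65, 18]
side 200 [None, None, 14, 35, 70, 57, 66, 17]
side 300 [None, None, 0, 14, 17, 78, 65, 1]
```

```bash
python3 -m creep '[[3,1.5,1,0,0,4,8.7],[3,2,1,0,0,8,8.7],[3,2,1,0,0,8,8.7],[3,3,0,0,0,8,8.7],[3,3,0,0,0,8,8.7],[2.5,3.5,0,0,0,8,8.7],[2.5,3.5,0,0,0,8,8.7],[2.5,3.5,0,0,0,8,8.7]]' 40; python3 -c "
from h import *
s=observe();print(s['clock'],s['tool_pos'],s['ee_rot'],s['joints'])"
```

```text
clock: 0.9
tool_pos: [380.6, -409.6, 277.1]
ee_rot: [-2.506, -1.893, 0.0]
contact_force: [-0.2, 0.0, -0.0]
gripper_width: 86.8
grasp_force: 0.0
0.9 [ 380.61969623 -409.56853155  277.13403247] [-2.50645663e+00 -1.89303784e+00  2.85321822e-04] [ 1.10859372  0.13400966 -0.36728005  1.62566639  0.04885142  1.39157783
  0.45850506]
```

```bash
python3 -m creep '[[3,3.5,0,0,0,3,5.5],[2,4,0,0,0,3,5.5],[2,4,0,0,0,3,5.5],[1.5,4.5,0,0,0,3,5.5],[1,4.5,0,0,0,3,5.5],[0,4.5,-0.5,0,0,3,5.5],[0,4.5,-1,0,0,3,5.5],[-0.5,4.5,-1,0,0,3,5.5],[-1,4.5,-1,0,0,3,5.5],[-1,4.5,-1,0,0,3,5.5],[-1,4.5,-1,0,0,3,5.5],[-1,4,-1,0,0,1.2,5.5]]'; python3 -c "
from h import *
s=observe();print(s['clock'],s['tool_pos'],s['ee_rot'],s['joints'])"
```

```text
clock: 2.1
tool_pos: [428.9, 105.9, 212.1]
ee_rot: [1.843, 2.543, -0.0]
contact_force: [0.5, -0.4, 0.3]
gripper_width: 55.0
grasp_force: 0.0
2.1 [428.94717777 105.87543712 212.05339968] [ 1.84325851e+00  2.54331564e+00 -4.39243376e-04] [ 0.63076217 -0.11151115 -0.86523077  1.96065774 -0.08861131  1.25442619
  0.11274171]
```

```bash
python3 -m creep '[[-0.8,2,-2,0,0,0.2,5.5],[-0.8,2.2,-2,0,0,0,5.5],[-1,2.1,-2.2,0,0,0,5.5],[0,0,0,0,0,0,5.5],[0,0,0,0,0,0,5.5]]'; python3 - <<'E'
from h import *
s=observe();print(s['tool_pos'],s['ee_rot'],s['joints'])
c=shot('side','s1'); shot('top','t1')
a=c['frame'][60:252,200:460,::-1]; cv2.imwrite('pics/c1.png',cv2.resize(a,None,fx=3,fy=3))
E
```

```text
clock: 2.6
tool_pos: [403.6, 166.6, 150.4]
ee_rot: [-1.84, -2.546, 0.001]
contact_force: [0.2, -1.2, 0.5]
gripper_width: 55.3
grasp_force: 0.0
[403.64588684 166.6100966  150.37708707] [-1.84041716e+00 -2.54563936e+00  1.25468558e-03] [ 0.56432796 -0.04657473 -0.97972565  2.04702862 -0.04281179  1.12175529
 -0.07742258]
```

View pics/c1.png

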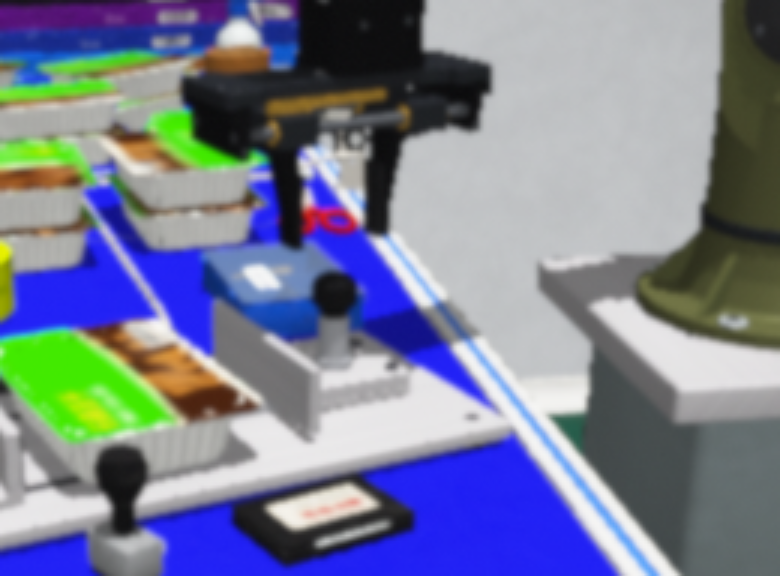

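The fingers stand above and on either side of the knob (crop about (335,290), between the tips at x≈290 and 378). The yaw lines up with the jig axis. Next I descend and grip.

```bash
python3 -m creep '[[-0.1,0.2,-2,0,0,0,5.5],[0,0,-2,0,0,0,5.5],[0,0,-1.4,0,0,0,5.5],[0,0,0,0,0,0,5.5],[0,0,0,0,0,0,2.8],[0,0,0,0,0,0,2.4],[0,0,0,0,0,0,2],[0,0,0,0,0,0,2],[0,0,0,0,0,0,2]]' 45
```

```text
clock: 3.6
tool_pos: [404.0, 168.9, 97.2]
ee_rot: [1.841, 2.543, 0.002]
contact_force: [1.9, -0.5, 1.2]
gripper_width: 29.3
grasp_force: 45.0
```

```bash
python3 -m creep '[[0,0,0.3,0,0,0,2],[0,0,0.3,0,0,0,2],[0,0,0.3,0,0,0,2],[0,0,0.3,0,0,0,2],[0,0,0.2,0,0,0,2],[0,0,0,0,0,0,2],[0,0,0,0,0,0,2]]' 50; python3 -c "
from h import *
c=shot('side','s2')
for f in('s0','s1'):pass
w=cloud(c);print(observe()['contact_force'],observe()['tool_pos'])"
```

```text
clock: 4.3
tool_pos: [403.9, 168.8, 110.2]
ee_rot: [1.841, 2.543, 0.004]
contact_force: [6.9, 2.4, -10.9]
gripper_width: 29.1
grasp_force: 50.0
[  6.50741024   2.46175389 -11.06360356] [403.90694942 168.81207064 110.20617657]
```

```bash
python3 -m creep '[[0,0,0.2,0,0,0,2],[0,0,0.15,0,0,0,2],[0,0,0,0,0,0,2],[0,0,0,0,0,0,2]]' 55; python3 -m creep '[[0,0,0.1,0,0,0,2],[0,0,0,0,0,0,2],[0,0,0,0,0,0,2]]'
```

```text
clock: 4.75
tool_pos: [403.9, 168.8, 113.4]
ee_rot: [1.842, 2.544, 0.005]
contact_force: [7.9, 2.5, -14.3]
gripper_width: 28.7
grasp_force: 55.0
clock: 5.05
tool_pos: [403.9, 168.8, 113.5]
ee_rot: [1.842, 2.544, 0.006]
contact_force: [11.7, 4.0, -24.6]
gripper_width: 28.9
grasp_force: 55.0
```

```bash
python3 -m creep '[[0,0,-0.06,0,0,0,2],[0.19,0.063,0,0,0,0,2],[0.285,0.094,0,0,0,0,2],[0.285,0.094,0,0,0,0,2],[0.285,0.094,0,0,0,0,2],[0,0,0,0,0,0,2]]' 55
```

```text
clock: 5.65
tool_pos: [412.7, 171.8, 113.5]
ee_rot: [-1.841, -2.544, 0.002]
contact_force: [1.5, -0.4, -17.9]
gripper_width: 28.9
grasp_force: 55.0
```

```bash
python3 -m creep '[[0.285,0.094,0,0,0,0,2],[0.285,0.094,0,0,0,0,2],[0.285,0.094,0,0,0,0,2],[0.285,0.094,0,0,0,0,2],[0.285,0.094,0,0,0,0,2],[0.285,0.094,0,0,0,0,2],[0.285,0.094,0,0,0,0,2],[0.285,0.094,0,0,0,0,2],[0.285,0.094,0,0,0,0,2],[0.285,0.094,0,0,0,0,2],[0,0,0,0,0,0,2]]' 55; python3 - <<'E'
from h import *
c=shot('side','s3'); t=shot('top','t3')
a=c['frame'][100:260,140:400,::-1];b=t['frame'][110:290,195:360,::-1]
a=cv2.resize(a,(520,320));b=cv2.resize(b,(275,300));o=np.zeros((320,800,3),np.uint8);o[:,:520]=a;o[:300,525:]=b
cv2.imwrite('pics/c3.png',o)
E
```

```text
clock: 6.75
tool_pos: [441.5, 181.3, 113.6]
ee_rot: [-1.842, -2.543, 0.002]
contact_force: [-1.7, -0.8, -27.7]
gripper_width: 28.8
grasp_force: 55.0
```

View pics/c3.png

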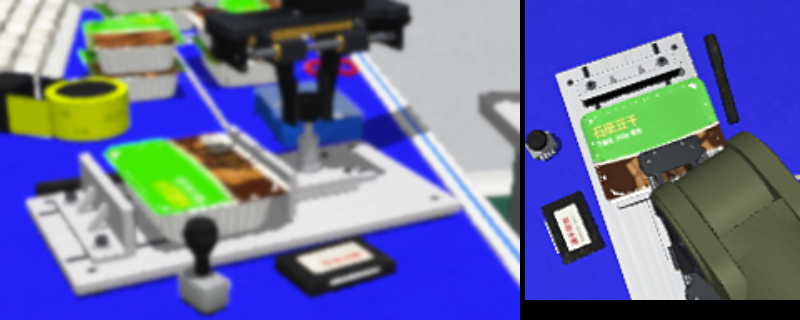

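The side view shows the fence (about (295,185) in the mosaic) close behind the tray, with a gap still left to the stop (about (130,215)). The plunger is up. I'll ease the upward pull and go on slowly.

```bash
python3 -m creep '[[0.15,0.05,-0.05,0,0,0,2],[0.15,0.05,-0.04,0,0,0,2],[0.15,0.05,0,0,0,0,2],[0.15,0.05,0,0,0,0,2],[0,0,0,0,0,0,2]]' 55;  python3 -m creep '[[0.15,0.05,-0.01,0,0,0,2],[0.15,0.05,-0.01,0,0,0,2],[0.1,0.03,0,0,0,0,2],[0,0,0,0,0,0,2]]'
```

```text
clock: 7.35
tool_pos: [448.3, 183.6, 113.5]
ee_rot: [1.842, 2.545, 0.001]
contact_force: [-1.2, -1.5, -23.8]
gripper_width: 28.7
grasp_force: 55.0
clock: 7.75
tool_pos: [452.4, 184.9, 113.5]
ee_rot: [1.842, 2.544, 0.001]
contact_force: [-2.0, -1.1, -20.6]
gripper_width: 28.5
grasp_force: 55.0
```

```bash
for i in 1; do python3 -m creep '[[0.1,0.03,0,0,0,0,2],[0.1,0.03,0,0,0,0,2],[0.1,0.03,0,0,0,0,2],[0,0,0,0,0,0,2]]'; done; python3 - <<'E'
from h import *
c=shot('side','s4')
a=c['frame'][130:255,150:330,::-1]; cv2.imwrite('pics/c4.png',cv2.resize(a,None,fx=4,fy=4,interpolation=cv2.INTER_CUBIC))
E
```

```text
clock: 8.15
tool_pos: [455.3, 185.9, 113.5]
ee_rot: [1.842, 2.544, 0.001]
contact_force: [-1.6, -1.5, -20.1]
gripper_width: 28.8
grasp_force: 55.0
```

View pics/c4.png

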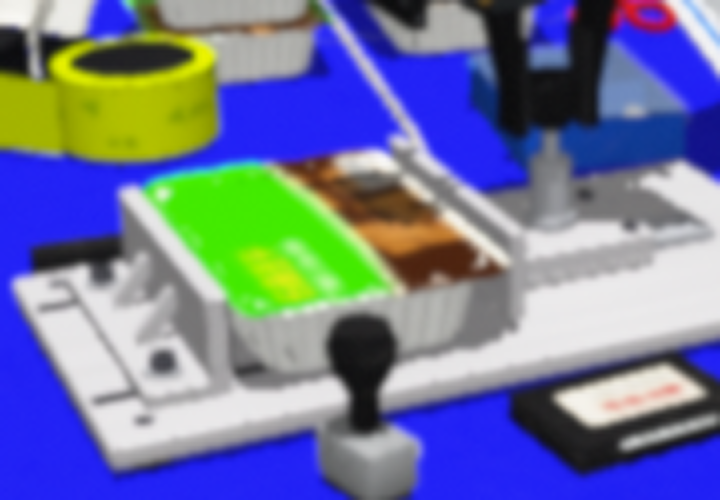

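The tray fills nearly all of the gap between the stop (crop about (215,320)) and the fence (about (515,270)), so contact is near. I'll go on in 1 mm steps.

```bash
python3 -m creep '[[0.1,0.03,0,0,0,0,2],[0.1,0.03,0,0,0,0,2],[0,0,0,0,0,0,2]]'; python3 -m creep '[[0.1,0.03,0,0,0,0,2],[0,0,0,0,0,0,2]]'
```

```text
clock: 8.5
tool_pos: [456.4, 186.2, 113.5]
ee_rot: [-1.842, -2.544, 0.002]
contact_force: [-4.9, -3.3, -16.0]
gripper_width: 28.8
grasp_force: 55.0
clock: 8.7
tool_pos: [456.5, 186.3, 113.4]
ee_rot: [-1.841, -2.543, 0.006]
contact_force: [-8.9, -3.8, -13.7]
gripper_width: 29.3
grasp_force: 55.0
```

```bash
python3 -m creep '[[0.02,0.01,0.06,0,0,0,2],[0,0,0,0,0,0,2],[0,0,0,0,0,0,2],[0,0,0,0,0,0,2],[0,0,0,0,0,0,2]]'; python3 - <<'E'
from h import *
c=shot('side','s5')
a=c['frame'][130:255,150:330,::-1]; cv2.imwrite('pics/c5.png',cv2.resize(a,None,fx=4,fy=4,interpolation=cv2.INTER_CUBIC))
for f in('s4','s5'):
    c=load(f);w=cloud(c);fr=c['frame'].astype(int)
    g=(fr[...,1]>150)&(fr[...,0]<110)&(fr[...,2]<110)&(abs(w[...,2]-59)<8)&(w[...,0]>500)&(w[...,0]<680)&(w[...,1]>100)
    print(f,g.sum(),cv2.minAreaRect(w[g][:,:2].astype(np.float32)))
t=shot('top','t5');w=cloud(t);fr=t['frame'].astype(int)
for f in('t3','t5'):
    c=load(f);w=cloud(c);fr=c['frame'].astype(int);vv,uu=np.mgrid[:384,:512]
    m=(fr[...,1]>150)&(fr[...,0]<110)&(fr[...,2]<110)&(uu<330)&(uu>215)&(vv>140)&(vv<240); 
    # front green edge: first green pixel per column
    P=np.array([w[m[:,u].argmax(),u,:2] for u in range(240,300) if m[:,u].any()])
    d=cv2.fitLine(P.astype(np.float32),cv2.DIST_HUBER,0,.01,.01).ravel();print(f,'front edge deg',np.degrees(np.arctan2(d[1],d[0])),'(square: -71.7)')
print(observe()['contact_force'])
E
```

```text
clock: 9.2
tool_pos: [456.5, 186.3, 113.5]
ee_rot: [-1.841, -2.543, 0.006]
contact_force: [-7.2, -3.2, -17.8]
gripper_width: 28.8
grasp_force: 55.0
s4 919 ((601.2168579101562, 228.5757598876953), (68.76457977294922, 178.23455810546875), 17.45022201538086)
s5 892 ((601.134033203125, 229.78640747070312), (68.7585220336914, 181.07412719726562), 15.966741561889648)
t3 front edge deg -71.79094 (square: -71.7)
t5 front edge deg -70.95186 (square: -71.7)
[ -6.7842601   -3.08592038 -16.81821414]
```

View pics/c5.png

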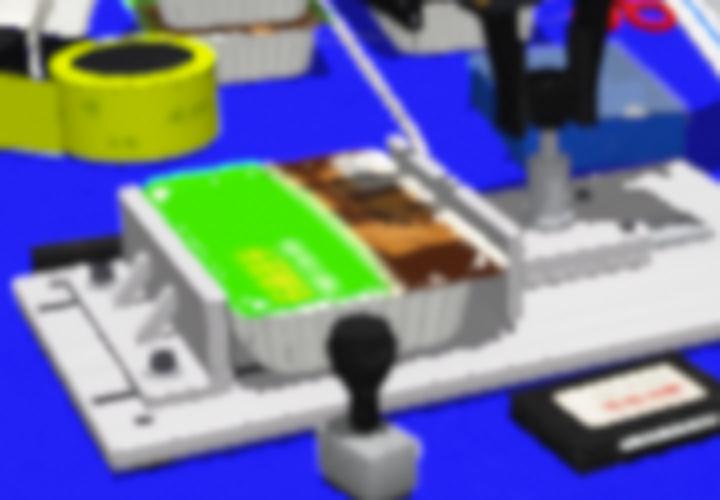

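The tray is flush between the stop (crop about (215,320)) and the fence (about (515,270)), square to within about 1°. I'll add a little push for margin.

```bash
python3 -m creep '[[0.06,0.02,0.04,0,0,0,2],[0,0,0,0,0,0,2],[0,0,0,0,0,0,2],[0,0,0,0,0,0,2],[0,0,0,0,0,0,2],[0,0,0,0,0,0,2],[0,0,0,0,0,0,2]]'; python3 -m creep '[[0,0,0,0,0,0,2],[0,0,0,0,0,0,2],[0,0,0,0,0,0,2],[0,0,0,0,0,0,2],[0,0,0,0,0,0,2]]'
```

```text
clock: 10.0
tool_pos: [456.5, 186.3, 113.5]
ee_rot: [-1.84, -2.543, 0.007]
contact_force: [-9.3, -3.8, -18.2]
gripper_width: 28.9
grasp_force: 55.0
clock: 10.5
tool_pos: [456.5, 186.3, 113.5]
ee_rot: [-1.84, -2.543, 0.007]
contact_force: [-7.3, -3.1, -18.6]
gripper_width: 28.9
grasp_force: 55.0
```

```bash
python3 -c "
from h import *
print(ticket.close_job())"
```

```text
the job is handed in; nothing more can be done
None
```

I handed the job in at 10.5 s with the knob gripped at 55 N, the plunger held up against its stop, and the tray nipped at about 55 mm of travel with roughly 6–8 N, square within about 1°; I sent the arm nowhere near the date stamp, ink pad or marker, and the hand-in returned no verdict.

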